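# Label holder into the bin channel, held down while the glue takes

### The arm

A 6-joint arm with a two-finger parallel gripper is mounted at the origin on the work surface. World frame = base frame: x ahead of the robot, y to its left, z up, the work surface at z = 0. Lengths are in m, angles in rad, forces in N, time in s.
With the tool pointing down it reaches from about 0.3 to 0.775 m from the base axis. Payload 14.6 kg.
Tool frame: the origin (TCP) lies midway between the tips of the shut fingers; the grasp point (between the pads) lies 19 mm behind it (ctrl.tcp_to_grasp is the z of the grasp point in the tool frame, in m); z points along the fingers, y is the line along which they close (so a half turn about z gives the same grasp; the last joint's range is limited). The gripper opens to 94 mm and grips with 3 to 60 N. Pads are 16 mm wide; open, the fingers measure 119 mm over their backs; the gripper's body (75 mm by 177 mm) begins 78 mm behind the grasp point.
Start: joints at [-1.412, 0.3, 1.521, -0, 1.321, -0.067], TCP at [0.123, -0.536, 0.205] pointing down, gripper open.
Joint ranges: [-3.03, 3.03], [-0.79, 2.21], [0.23, 2.52], [-1.04, 4.18], [0, 3.07], [-2.55, 2.55]. Speed limits (rad/s): [2.22, 2.22, 2.57, 3.14, 3.14, 3.14].

### API

Orientations are given as [roll, pitch, yaw] about the fixed x, y, z axes, in that order (R = Rz(yaw) Ry(pitch) Rx(roll)).
In Python, from station import monitor, camera, ctrl gives the robot as it stands.
- The arm moves only by the tool apply_moves, never from a script. Its argument "plan" is one flat list of numbers, 4 for each row, row after row: the shift along the tool's x, y, z in mm, then the turn about the tool's z in rad. In form: [dx, dy, dz, spin, dx, dy, dz, spin, ...]. A call has 1 to 20 rows; each row shifts and turns the commanded pose from where the row before left it, along the tool's axes as they then stand; what a row does not reach is not made up. A row lasts 1/10 s, in which the tool goes at most 50 mm and 8.59 degrees, less where a joint would pass 70% of its speed; a pose out of reach is approached as far as the arm can. A call is refused whole if a number of a shift passes 50 or a number of a turn 0.15, either way. A call with a gripper value outside its range is refused whole. "hand" is the gripper command: -1 is shut, 1 is fully open, values between are in proportion, set as the call begins (left out, the last holds). The fingers move at their own pace and stop on an object; "squeeze" is the grip in N (left out, the last holds). Time passes only in rows, so rows that do not move let the fingers close. It gives the time, the measured TCP pose, the force, the opening and the grip force at its end, in the units of the state.
- monitor.get_obs(): the state, without advancing time (a new reading comes with each control period).
- camera(name): name is "scene" or "top"; returns a dict with "image" (400x640x3 uint8, red, green, blue), "range_z" (400x640 float32, m along the optical axis (not along the pixel's ray), 0 where there is no reading), "mtx" (3x3 intrinsics, pixels), "rvec" (rotation vector, rad) and "tvec" (3), from world to camera coordinates, as OpenCV has them. Camera axes: x right, y down, z forward; pixel columns grow to the right and rows downward; lengths in m; the calibration is good to about 2 mm. A picture is of the moment at which its call begins.
- ctrl.hand_in(): hands the job in; it is judged then, once.
The state is a dict: "time_s": time; "qpos": joint angles; "joint_vel": joint speeds; "tau": joint torques, N m; "ee_pos": TCP position; "eef_rot": TCP orientation; "force": force on the tool from outside, world axes, zero at the start; "moment": the same for the moment, N m; "grip_width": finger opening in m; "grip_force": force on a finger pad.
Only numpy, scipy, OpenCV 4.12 (cv2) and the standard library are available. Lean on these libraries where they do the work, as an engineer would, in place of code of your own. Each camera call takes 0.05 s, during which the arm holds its last target. There are 200 camera calls.

### The job

The bin of floats still has no label holder. Start the bench timer by pressing its green button fully down and letting it spring back up, then take the yellow label holder out of its stand and push it, upright, down behind the aluminium lip along that bin's front edge until the sprung strip at the bottom of the channel is pressed right down. The glue needs time, so finish while you are still holding the label holder pressed home, and leave the blue label holder and everything else on the bench where it is.

Things in the scene. Friction and masses are not known exactly. Their poses are not given: they have to be found in the camera images.
- timer_button (a joint): green round push button, 30 mm across, on top of the white bench timer; value is how far it is pressed in m: 0 up, 0.006 fully down; spring, about 5 N when fully down
- timer_button_top (a point): centre of the top face of the green button, 62 mm above the bench; pressed straight down; the timer is a white fixed box, 90 x 110 mm, 40 mm high, with a black display on the half away from the robot
- holder_yellow_mid (a point): centre, half-way up, of the yellow label holder to be fitted: an upright stiff plate, about 50 g, 8 mm thick (its x), 70 mm wide (its y), 100 mm tall (z up), white paper card on both faces. Its lowest 8 mm are narrowed to 5.5 mm thick. Grip it across its thickness, at this height or up to 30 mm higher, so that the lower part stays free
- holder_foot (a point): middle of the lower edge of the yellow label holder (50 mm below its centre); same axes
- holder_blue_mid (a point): centre of the blue label holder, same shape and size as the yellow one, standing in the other half of the stand; must be left there (moved less than 20 mm)
- stand: grey fixed stand, 44 mm (x) by 184 mm (y), 30 mm high, origin at the centre of its underside; its slot along y, 10 mm wide and 22 mm deep, holds the two label holders upright end to end, centred 43.5 mm either side of its middle; lift a holder straight up at least 25 mm to free it. Which half has the yellow one varies
- channel (a point): middle of the open top of the empty label channel on the front of the bin of floats, level with the top of the straight part of the lip, 66 mm above the bench. x points away from the robot into the bin, y along the channel, z up. The channel is open at the top, 11 mm wide (x), 150 mm long (y). The holder goes in from above with its width along y, near the middle of the channel
- bin_empty: green steel bin of orange and yellow floats, the only one of the three fixed bins without a label holder; 160 mm wide, origin under its middle, channel along its front. Robot's side (-x) of the channel: 4 mm aluminium lip, its top flared outward 6 mm, up to 71 mm above the bench. Far side: the bin's 4 mm front edge, up to 80 mm. Stock behind is below 60 mm
- seat_strip (a joint): black sprung strip that is the floor of the empty channel; value is how far it is pushed down in m: 0 up (strip top 6 mm below the channel point, 60 mm above the bench), 0.008 at its stop (14 mm below the channel point). It pushes back with about 3 N at first and 10 N at the stop, and lifts the holder again when the push is taken off
- spray: white bottle with blue cap, 70 mm across, 190 mm tall, origin under its centre; bystander
- grease_can: blue can, 80 mm across, 110 mm tall, origin under its centre; bystander
- mug: white mug, 80 mm across, 90 mm tall, origin under its centre; bystander
- tape: grey ring of tape lying flat, 90 mm across, 25 mm high, origin under its centre; bystander
- screwdriver: red-handled screwdriver lying on the bench; bystander
- wrench: steel wrench lying on the bench; bystander

How it is judged:
By the outcome, as a careful person would: the job done as asked, in the order asked, and still so for the second after the job is handed in, while the arm keeps its last pose, push and grip.
It also fails if it takes over 48 s, if anything falls off the work surface, if the arm or the gripper's body presses on something with over 40 N, if the wrist force passes 120 N, or if a joint passes its speed limit or range.

## Working session

There is one attempt and no reset: what is moved stays moved. The work goes in short steps, Python scripts to look and compute and a tool call to move; the robot and the scene stay as the last step left them, time stands still between calls to the robot, and variables do not carry over. Pictures are saved under pics/ and viewed, at most 10 in all, crops included, and the job is handed in when it is done.

Besides the shell and the picture viewer there is one more tool, called after "Emit:" in YAML: its name, and indented under it one key for each argument. apply_moves: Moves the arm, as the interface text tells. Its arguments: {"type":"object","properties":{"plan":{"type":"array","items":{"type":"number"}},"hand":{"type":"number"},"squeeze":{"type":"number"}},"required":["plan"]}

```bash
ls; mkdir -p pics; cat > h.py <<'E'
import numpy as np, cv2
from station import monitor, camera, ctrl
def snap(n, f):
    c=camera(n); cv2.imwrite('pics/'+f, c['image'][:,:,::-1]); np.savez('pics/'+f[:-4]+'.npz', **c); return c
def pts(c):
    R=cv2.Rodrigues(np.array(c['rvec'],float))[0]; t=np.array(c['tvec'],float).reshape(3)
    K=np.array(c['mtx']); z=c['range_z']; h,w=z.shape
    v,u=np.mgrid[:h,:w]
    P=np.stack([(u-K[0,2])/K[0,0]*z,(v-K[1,2])/K[1,1]*z,z],-1)
    return (P-t)@R   # world
def load(f): return dict(np.load('pics/'+f+'.npz'))
E
python3 - <<'E'
from h import *
for n in('scene','top'):
    c=snap(n,n+'0.png'); R=cv2.Rodrigues(np.array(c['rvec'],float))[0]; print(n,-R.T@np.array(c['tvec']).reshape(3),c['mtx'][0])
o=monitor.get_obs(); print(o, ctrl.tcp_to_grasp)
E
```

```text
pics
scene [1.00499816 0.38736354 1.02764266] [369.24810292   0.         316.09422915]
top [0.26351856 0.01895615 1.58984998] [472.73673109   0.         322.41231505]
{'time_s': 0.1, 'qpos': array([-1.41163049e+00,  3.00378816e-01,  1.52150220e+00,  1.49332251e-05,
        1.32073023e+00, -6.65887156e-02]), 'joint_vel': array([ 1.54135726e-05, -9.26321212e-04, -8.48959717e-04, -6.29326631e-04,
       -8.34886112e-04,  2.21021262e-04]), 'tau': array([ 1.94204833e-03, -5.32638359e+01, -3.53283656e+01,  7.09301513e-02,
        2.34563492e-02, -6.66594178e-05]), 'ee_pos': array([ 0.12308247, -0.53580847,  0.20497033]), 'eef_rot': array([-3.14057728e+00, -8.22094238e-05,  2.25750807e-01]), 'force': array([-0.39404846,  0.02216899,  0.99071511]), 'moment': array([0.0045406 , 0.02360625, 0.00705167]), 'grip_force': 0.0, 'grip_width': 0.0940731334895511} -0.0188
```

View pics/scene0.png

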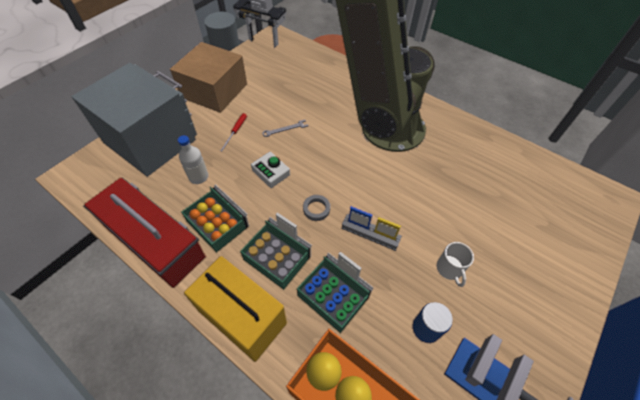

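View pics/top0.png

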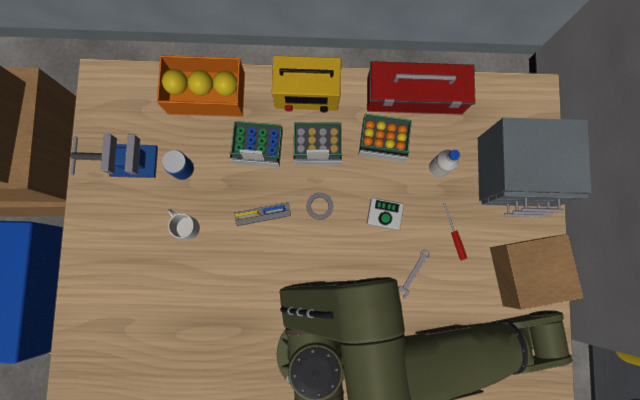

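The float bin is at top-view px (386,137) with its empty front edge near row 157. The yellow holder is the left one at (247,214) and the blue at (273,210). The green button is at (386,217), tape at (320,206) and spray at (445,162). Next I measure by colour masks and range.

```bash
cat > m.py <<'E'
from h import *
def stat(n,Q):
    if len(Q)<3: print(n,'few',len(Q)); return
    r=cv2.minAreaRect((Q[:,:2]*1000).astype(np.float32))
    print(n,len(Q),'med',Q.mean(0).round(4),'z',np.percentile(Q[:,2],[5,50,95]).round(3),'rect',np.round(r[0],1),np.round(r[1],1),round(r[2],1))
for f in ('top0','scene0'):
    c=load(f);P=pts(c);H=cv2.cvtColor(c['image'],cv2.COLOR_RGB2HSV).astype(int);h,s,v=H[...,0],H[...,1],H[...,2]
    box=lambda a,b,x,y:(P[...,0]>a)&(P[...,0]<b)&(P[...,1]>x)&(P[...,1]<y)
    ok=c['range_z']>0
    W=box(.3,.62,.05,.35)&ok
    stat(f+' yellow',P[W&(h>20)&(h<33)&(s>150)&(P[...,2]>.04)])
    stat(f+' blue',P[W&(h>100)&(h<125)&(s>120)&(P[...,2]>.04)])
    stat(f+' standgrey',P[W&(s<90)&(P[...,2]>.02)&(P[...,2]<.036)])
    T=box(.3,.62,-.35,-.1)&ok
    stat(f+' button',P[T&(h>50)&(h<85)&(s>120)&(P[...,2]>.052)])
    stat(f+' timerwhite',P[T&(s<40)&(v>120)&(P[...,2]>.03)&(P[...,2]<.046)])
    B=box(.55,.85,-.36,-.1)&ok
    stat(f+' bin',P[B&(P[...,2]>.066)&(P[...,2]<.09)&(h>40)&(h<100)])
    stat(f+' alu',P[B&(s<60)&(P[...,2]>.05)&(P[...,2]<.085)])
    cv2.imwrite('pics/%s_c.png'%f, cv2.resize(c['image'][100:180,340:440] if f=='top0' else c['image'][170:260,170:270],None,fx=6,fy=6,interpolation=2)[:,:,::-1])
E
python3 m.py
```

```text
top0 yellow 63 med [0.4388 0.2263 0.1007] z [0.061 0.106 0.11 ] rect [439.3 227.6] [ 7.8 69.2] 12.4
top0 blue 66 med [0.4575 0.1428 0.1016] z [0.059 0.106 0.113] rect [458.3 143.2] [ 9.  69.4] 12.1
top0 standgrey 463 med [0.455  0.1826 0.0281] z [0.022 0.028 0.033] rect [524.6 202.3] [201.  183.5] 12.4
top0 button 71 med [ 0.4416 -0.2209  0.0599] z [0.053 0.06  0.066] rect [ 442.6 -221.8] [29.4 29.9] 70.8
top0 timerwhite 470 med [ 0.4511 -0.2218  0.0382] z [0.032 0.038 0.043] rect [ 458.5 -224. ] [108.7  88.7] 80.7
top0 bin 96 med [ 0.6709 -0.214   0.0756] z [0.068 0.076 0.083] rect [ 698.3 -204.9] [123.4 145.4] 16.4
top0 alu 253 med [ 0.6725 -0.2215  0.0628] z [0.053 0.062 0.074] rect [ 732.5 -222.7] [160.5 169.4] 83.2
scene0 yellow 82 med [0.4413 0.2296 0.102 ] z [0.093 0.104 0.109] rect [441.5 228.6] [ 7.7 64.7] 14.5
scene0 blue 74 med [0.4604 0.1469 0.0983] z [0.056 0.103 0.109] rect [460.2 144.9] [ 7.1 63.9] 13.7
scene0 standgrey 462 med [0.4577 0.1914 0.0278] z [0.022 0.028 0.032] rect [449.3 187. ] [ 45.6 183.3] 12.8
scene0 button 42 med [ 0.4461 -0.2162  0.0593] z [0.052 0.059 0.064] rect [ 444.7 -216.7] [20.7 26.2] 2.7
scene0 timerwhite 354 med [ 0.4604 -0.2154  0.0384] z [0.034 0.039 0.042] rect [ 460.2 -221.5] [110.   87.9] 80.2
scene0 bin 100 med [ 0.6718 -0.2059  0.0758] z [0.068 0.077 0.081] rect [ 670.7 -209.2] [153.5   5. ] 83.4
scene0 alu 290 med [ 0.6742 -0.2167  0.063 ] z [0.055 0.062 0.072] rect [ 716.7 -218.8] [162.8 133.9] 83.9
```

View pics/top0_c.png

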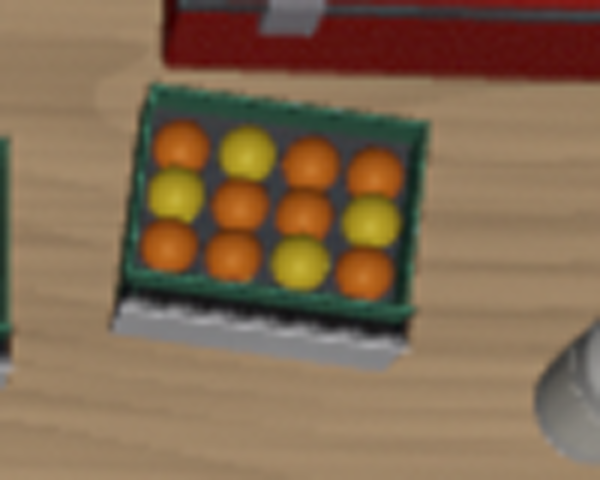

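The crop shows the bin front rim (row ~300), the black sprung strip just below it and the aluminium lip (row ~335). The bin is turned about -6.6°. I fit lines to these and start the button approach.

```bash
cat > ch.py <<'E'
from h import *
psi=np.deg2rad(-6.6); ex=np.array([np.cos(psi),np.sin(psi)]); ey=np.array([-np.sin(psi),np.cos(psi)])
for f in ('top0','scene0'):
    c=load(f);R=cv2.Rodrigues(np.array(c['rvec'],float))[0];t=np.array(c['tvec'],float).reshape(3)
    C=-R.T@t
    H=cv2.cvtColor(c['image'],cv2.COLOR_RGB2HSV).astype(int);h,s,v=H[...,0],H[...,1],H[...,2]
    def ray(z):
        v_,u_=np.mgrid[:400,:640]; K=np.array(c['mtx'])
        d=np.stack([(u_-K[0,2])/K[0,0],(v_-K[1,2])/K[1,1],np.ones((400,640))],-1)@R
        return C+d*((z-C[2])/d[...,2])[...,None]
    P=pts(c); m=(P[...,0]>.64)&(P[...,0]<.70)&(P[...,1]>-.3)&(P[...,1]<-.13)&(P[...,2]>.03)&(c['range_z']>0)
    for nm,z,k in (('rim80',.080,(h>60)&(h<90)&(s>90)&(v>50)),('lip71',.071,(s<60)&(v>110)),('strip60',.060,(v<50))):
        Q=ray(z)[m&k]; a=Q[:,:2]@ex; b=Q[:,:2]@ey
        if len(a)<5: print(f,nm,'few');continue
        if nm=='rim80': sl=np.polyfit(b,a,1)[0]
        else: sl=np.polyfit(b,a,1)[0]
        print(f,nm,len(a),'a pct',np.percentile(a,[2,10,50,90,98]).round(4),'b',np.percentile(b,[1,99]).round(4),'slope',round(sl,3))
    Q=P[m]; a=Q[:,:2]@ex; 
    for lo in np.arange(.66,.715,.003):
        k=(a>=lo)&(a<lo+.003)
        if k.sum()>3: print(round(lo,3),k.sum(),np.percentile(Q[k,2],[10,50,90]).round(3),c['image'][m][k].mean(0).round())
print('xy from a,b: ex',ex,'ey',ey)
E
python3 ch.py
```

```text
top0 rim80 125 a pct [0.6829 0.6834 0.6872 0.6911 0.7006] b [-0.2094 -0.0559] slope -0.005
top0 lip71 155 a pct [0.6629 0.6643 0.6687 0.673  0.6749] b [-0.2107 -0.0573] slope -0.003
top0 strip60 112 a pct [0.6802 0.6817 0.6849 0.6881 0.7154] b [-0.2138 -0.0561] slope -0.047
0.669 27 [0.068 0.071 0.076] [153. 152. 154.]
0.672 106 [0.033 0.048 0.07 ] [129. 129. 130.]
0.675 47 [0.035 0.064 0.068] [115. 114. 116.]
0.678 29 [0.059 0.061 0.066] [58. 56. 57.]
0.681 42 [0.055 0.06  0.064] [38. 37. 38.]
0.684 36 [0.055 0.059 0.062] [25. 28. 27.]
0.687 109 [0.056 0.065 0.078] [38. 66. 53.]
0.69 52 [0.062 0.076 0.082] [54. 84. 66.]
0.693 8 [0.064 0.074 0.077] [70. 78. 55.]
0.699 5 [0.043 0.059 0.063] [70. 84. 65.]
0.702 14 [0.042 0.047 0.057] [115.  91.  42.]
0.705 39 [0.038 0.046 0.057] [151.  96.  36.]
0.708 54 [0.037 0.049 0.06 ] [145. 101.  38.]
0.711 35 [0.039 0.051 0.059] [154.  98.  32.]
0.714 24 [0.044 0.052 0.059] [143. 103.  38.]
scene0 rim80 116 a pct [0.6903 0.6913 0.6954 0.715  0.7275] b [-0.1965 -0.0347] slope -0.017
scene0 lip71 92 a pct [0.6704 0.671  0.6738 0.6783 0.6889] b [-0
[... 244 characters left out ...]
120. 115. 113.]
0.675 76 [0.055 0.062 0.067] [101.  98. 100.]
0.678 48 [0.055 0.059 0.063] [68. 68. 68.]
0.681 24 [0.045 0.059 0.063] [46. 54. 50.]
0.684 7 [0.035 0.05  0.063] [20. 22. 23.]
0.687 29 [0.054 0.078 0.08 ] [46. 64. 55.]
0.69 207 [0.037 0.059 0.079] [38. 59. 49.]
0.693 11 [0.039 0.049 0.053] [38. 58. 48.]
0.696 14 [0.032 0.045 0.058] [47. 65. 54.]
0.699 10 [0.035 0.046 0.059] [47. 62. 50.]
0.702 19 [0.038 0.046 0.056] [97. 78. 55.]
0.705 30 [0.039 0.048 0.059] [115.  87.  54.]
0.708 36 [0.042 0.052 0.057] [148.  99.  50.]
0.711 33 [0.045 0.052 0.058] [175. 114.  50.]
0.714 31 [0.043 0.053 0.058] [172. 117.  46.]
xy from a,b: ex [ 0.99337277 -0.11493715] ey [0.11493715 0.99337277]
```

Emit:
apply_moves:
  plan: [0, 0, -30, 0]
  hand: -1

```text
time_s: 0.2
ee_pos: [0.1229, -0.5346, 0.2321]
eef_rot: [-3.134, -0.0, 0.226]
force: [-0.4, -1.2, 0.2]
grip_width: 0.0886
grip_force: 0.0
```

Emit:
apply_moves:
  plan: [27.3, -16.8, 0, 0, 27.3, -16.8, 0, 0, 27.3, -16.8, 0, 0, 27.3, -16.8, 0, 0, 27.3, -16.8, 0, 0, 27.3, -16.8, 0, 0, 27.3, -16.8, 0, 0, 27.3, -16.8, 0, 0, 27.3, -16.8, 0, 0, 27.3, -16.8, 0, 0, 27.3, -16.8, 0, 0, 27.3, -16.8, 0, 0, 27.3, -16.8, 0, 0, 27.3, -16.8, 0, 0, 0, 0, 20, -0.14, 0, 0, 20, -0.14, 0, 0, 20, -0.14, 0, 0, 20, -0.14, 0, 0, 20, -0.14, 0, 0, 20, -0.14]
  hand: -1

```text
time_s: 2.2
ee_pos: [0.4428, -0.2211, 0.1144]
eef_rot: [-3.141, -0.0, 1.072]
force: [0.8, -0.3, -0.9]
grip_width: 0.0006
grip_force: 0.0
```

Emit:
apply_moves:
  plan: [0, 0, 5, -0.14, 0, 0, 5, -0.14, 0, 0, 5, -0.14, 0, 0, 5, -0.14, 0, 0, 5, -0.14, 0, 0, 0, 0, 0, 0, 0, 0, 0, 0, 0, 0]

```text
time_s: 3.0
ee_pos: [0.4431, -0.2213, 0.0907]
eef_rot: [3.141, 0.0, 1.763]
force: [-0.3, -0.1, 0.7]
grip_width: 0.0004
grip_force: 0.0
```

```bash
python3 - <<'E'
from h import *
o=monitor.get_obs(); print(o['ee_pos'],o['eef_rot'],o['force'],o['qpos'],o['time_s'])
c=snap('scene','s1.png'); cv2.imwrite('pics/s1c.png',cv2.resize(c['image'][110:210,220:330],None,fx=5,fy=5)[:,:,::-1])
E
```

```text
[ 0.4430508  -0.22126323  0.09066998] [3.14138273e+00 1.42451909e-04 1.76250948e+00] [-0.25235795 -0.13069604  0.68515759] [-5.37165199e-01  3.11346256e-01  1.79544323e+00  3.90371942e-05
  1.03455171e+00 -7.28898306e-01] 3.0
```

View pics/s1c.png

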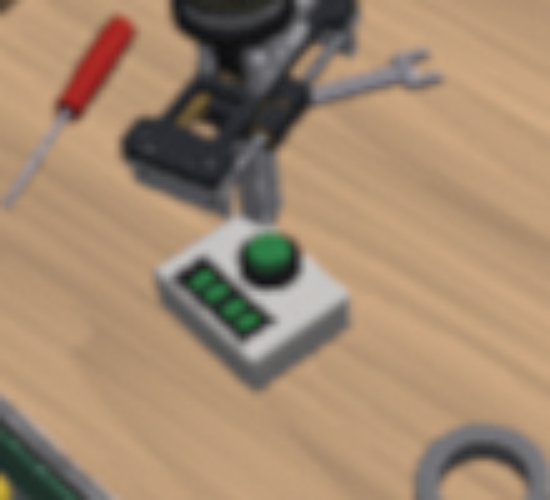

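The closed fingertips (crop px ~(262,218)) stand straight above the green button (270,250). Pressing now.

Emit:
apply_moves:
  plan: [0, 0, 10, 0, 0, 0, 10, 0, 0, 0, 8, 0, 0, 0, 3, 0, 0, 0, 2, 0, 0, 0, 2, 0, 0, 0, 1, 0, 0, 0, 0, 0, 0, 0, 0, 0]

```text
time_s: 3.95
ee_pos: [0.4429, -0.2212, 0.0559]
eef_rot: [-3.142, 0.0, 1.766]
force: [-11.0, 5.8, 23.2]
grip_width: 0.0008
grip_force: 11.7
```

Emit:
apply_moves:
  plan: [0, 0, -6, 0, 0, 0, -15, 0, 0, 0, -30, 0, 0, 0, -35, 0, 0, 0, -34, 0, 0, 0, 0, 0, 0, 0, 0, 0]

```text
time_s: 4.65
ee_pos: [0.4431, -0.2213, 0.1745]
eef_rot: [3.141, 0.001, 1.766]
force: [-0.2, 0.5, -0.8]
grip_width: 0.0005
grip_force: 0.0
```

Emit:
apply_moves:
  plan: [27.6, 5.3, 0, -0.025, 27.6, 5.3, 0, 0, 27.6, 5.3, 0, 0, 27.6, 5.3, 0, 0, 27.6, 5.3, 0, 0, 27.6, 5.3, 0, 0, 27.6, 5.3, 0, 0, 27.6, 5.3, 0, 0, 27.6, 5.3, 0, 0, 27.6, 5.3, 0, 0, 27.6, 5.3, 0, 0, 27.6, 5.3, 0, 0, 27.6, 5.3, 0, 0, 27.6, 5.3, 0, 0, 27.6, 5.3, 0, 0, 27.6, 5.3, 0, 0, 0, 0, 0, 0, 0, 0, 0, 0]
  hand: 0.3

```text
time_s: 6.45
ee_pos: [0.4295, 0.2281, 0.1731]
eef_rot: [-3.139, 0.001, 1.792]
force: [0.2, -0.2, 0.8]
grip_width: 0.0612
grip_force: 0.0
```

```bash
python3 - <<'E'
from h import *
o=monitor.get_obs(); print(o['ee_pos'],o['eef_rot'],o['force'],o['grip_width'])
R=lambda c:0
for n in('scene','top'):
    c=snap(n,n+'2.png');P=pts(c);H=cv2.cvtColor(c['image'],cv2.COLOR_RGB2HSV).astype(int);h,s=H[...,0],H[...,1]
    if n=='scene':
        m=(abs(P[...,0]-.443)<.03)&(abs(P[...,1]+.22)<.03)&(h>50)&(h<85)&(s>120)&(P[...,2]>.045)
        print('button',m.sum(),np.median(P[m],0))
    for nm,a,b in(('y',20,33),('b',100,125)):
        m=(abs(P[...,0]-.45)<.05)&(abs(P[...,1]-.185)<.1)&(P[...,2]>.085)&(P[...,2]<.12)&(h>a)&(h<b)&(s>120)
        if m.sum()>3:
            r=cv2.minAreaRect((P[m][:,:2]*1000).astype(np.float32)); print(n,nm,m.sum(),r,P[m][:,2].max())
c=load('scene2'); cv2.imwrite('pics/s2c.png',cv2.resize(c['image'][170:270,320:430],None,fx=5,fy=5)[:,:,::-1])
E
```

```text
[0.42951867 0.22810218 0.17310563] [-3.13941109e+00  5.66338522e-04  1.79187334e+00] [ 0.1621674  -0.20695411  0.8114534 ] 0.06115409992947215
button 45 [ 0.44653688 -0.21669235  0.0591486 ]
scene y 105 ((439.2170715332031, 228.25572204589844), (9.977670669555664, 67.61439514160156), 12.345573425292969) 0.11065458121923491
scene b 66 ((460.7383117675781, 144.84983825683594), (6.216507911682129, 62.79332733154297), 13.885512351989746) 0.10966582828556891
top b 60 ((458.1011047363281, 142.69647216796875), (8.790445327758789, 68.59986877441406), 12.258757591247559) 0.1148804515521718
```

View pics/s2c.png

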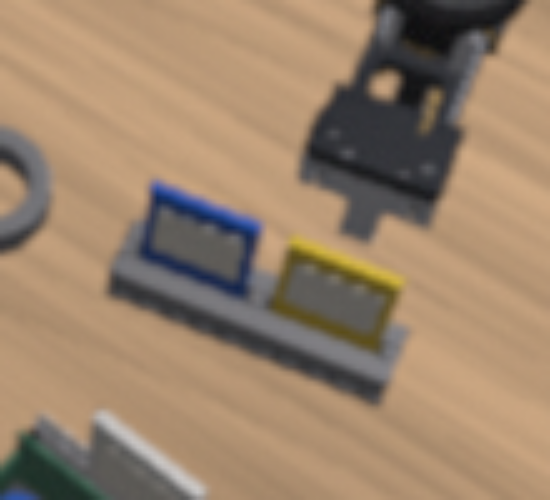

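The fingers (px ~(360,230)) hover just on the robot side of the yellow holder. I correct 11 mm in x, descend and grip gently.

Emit:
apply_moves:
  plan: [-2.4, 10.7, 0, 0, 0, 0, 0, 0, 0, 0, 20, 0, 0, 0, 20, 0, 0, 0, 20, 0, 0, 0, 20, 0, 0, 0, 19, 0, 0, 0, 10, 0, 0, 0, 0, 0, 0, 0, 0, 0]

```text
time_s: 7.55
ee_pos: [0.4414, 0.2282, 0.0661]
eef_rot: [3.141, -0.0, 1.791]
force: [-0.3, -0.0, 0.5]
grip_width: 0.0608
grip_force: 0.0
```

Emit:
apply_moves:
  plan: [0, 0, 0, 0, 0, 0, 0, 0, 0, 0, 0, 0, 0, 0, 0, 0, 0, 0, 0, 0, 0, 0, 0, 0, 0, 0, 0, 0, 0, 0, 0, 0]
  hand: -1
  squeeze: 8

```text
time_s: 8.35
ee_pos: [0.4408, 0.2282, 0.0654]
eef_rot: [-3.141, -0.0, 1.791]
force: [-1.6, -0.1, 1.9]
grip_width: 0.0077
grip_force: 8.0
```

Emit:
apply_moves:
  plan: [0, 0, 0, 0, 0, 0, 0, 0, 0, 0, -3, 0, 0, 0, -7, 0, 0, 0, -10, 0, 0, 0, -15, 0, 0, 0, -20, 0, 0, 0, -25, 0, 0, 0, -25, 0, 0, 0, -25, 0, 0, 0, 0, 0, 0, 0, 0, 0]
  squeeze: 45

```text
time_s: 9.55
ee_pos: [0.4412, 0.2283, 0.196]
eef_rot: [3.14, -0.0, 1.791]
force: [-0.5, 0.6, -0.7]
grip_width: 0.0077
grip_force: 45.0
```

Emit:
apply_moves:
  plan: [0, 0, 0, 0.11, 0, 0, 0, 0.11, 0, 0, 0, 0.115, 0, 0, 0, 0, -27.1, 3.1, 0, 0, -27.1, 3.1, 0, 0, -27.1, 3.1, 0, 0, -27.1, 3.1, 0, 0, -27.1, 3.1, 0, 0, -27.1, 3.1, 0, 0, -27.1, 3.1, 0, 0, -27.1, 3.1, 0, 0, -27.1, 3.1, 0, 0, -27.1, 3.1, 0, 0, -27.1, 3.1, 0, 0, -27.1, 3.1, 0, 0, -27.1, 3.1, 0, 0, -27.1, 3.1, 0, 0, -27.1, 3.1, 0, 0, -27.1, 3.1, 0, 0]

```text
time_s: 11.55
ee_pos: [0.4402, -0.2093, 0.1949]
eef_rot: [-3.141, -0.0, 1.46]
force: [0.1, -0.8, -0.6]
grip_width: 0.0078
grip_force: 45.0
```

Emit:
apply_moves:
  plan: [2.8, 24.3, 0, 0, 2.8, 24.3, 0, 0, 2.8, 24.3, 0, 0, 2.8, 24.3, 0, 0, 2.8, 24.3, 0, 0, 2.8, 24.3, 0, 0, 2.8, 24.3, 0, 0, 2.8, 20, 0, 0, 2.8, 15, 0, 0, 0, 0, 0, 0, 0, 0, 0, 0, 0, 0, 0, 0]

```text
time_s: 12.75
ee_pos: [0.6465, -0.2068, 0.1953]
eef_rot: [-3.141, -0.0, 1.457]
force: [0.2, -0.0, -0.6]
grip_width: 0.0078
grip_force: 45.0
```

```bash
cat > v.py <<'E'
import sys
from h import *
tag=sys.argv[1]
o=monitor.get_obs(); p=o['ee_pos'];print(p,o['eef_rot'],o['force'],o['grip_width'])
psi=np.deg2rad(-6.6); ex=np.array([np.cos(psi),np.sin(psi)]); ey=np.array([-np.sin(psi),np.cos(psi)])
print('tcp a,b',p[:2]@ex,p[:2]@ey,'foot z if unslipped',p[2]+.0188-.0762)
for n in('scene','top'):
    c=snap(n,n+tag+'.png');P=pts(c);H=cv2.cvtColor(c['image'],cv2.COLOR_RGB2HSV).astype(int);h,s,v=H[...,0],H[...,1],H[...,2]
    A=P[...,:2]@ex;B=P[...,:2]@ey
    m=(abs(A-p[:2]@ex)<.03)&(abs(B-p[:2]@ey)<.05)&(P[...,2]<p[2]+.03)&(P[...,2]>.09)&(((h>18)&(h<35)&(s>110)))
    if m.sum()>5:
        Q=P[m]; print(n,'yellow',m.sum(),'a',np.percentile(A[m],[2,50,98]).round(4),'b',np.percentile(B[m],[1,99]).round(4),'z',np.percentile(Q[:,2],[1,99]).round(4))
        zs=Q[:,2]; print('  a vs z slope',np.polyfit(zs,A[m],1).round(3),'a vs b',np.polyfit(B[m],A[m],1).round(3))
E
python3 v.py 3; python3 - <<'E'
from h import *
a=load('scene3')['image'][160:250,160:280]; b=load('top3')['image'][100:190,330:450]
cv2.imwrite('pics/v3.png',np.hstack([cv2.resize(x,(400,300),interpolation=2) for x in(a,b)])[:,:,::-1])
E
```

```text
[ 0.64649515 -0.20682368  0.19533229] [-3.14115176e+00 -4.27578068e-05  1.45664752e+00] [ 0.18994526 -0.01803943 -0.61756683] 0.007808092345071483
tcp a,b 0.6659824031685483 -0.13114669934425427 foot z if unslipped 0.13793229076659236
scene yellow 102 a [0.6628 0.6681 0.6696] b [-0.1616 -0.0937] z [0.1374 0.2252]
  a vs z slope [-0.017  0.67 ] a vs b [-0.021  0.665]
```

View pics/v3.png

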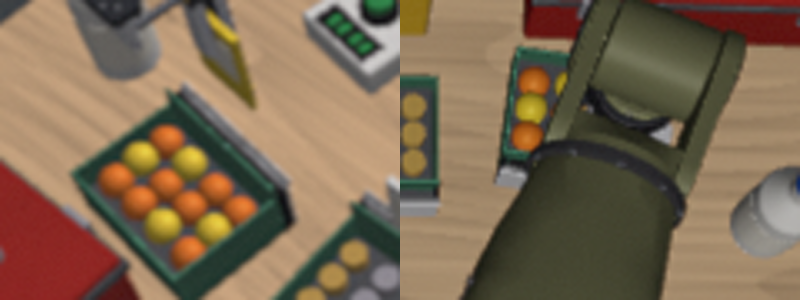

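The left panel shows the holder upright and parallel to the channel, about 15 mm short of it. The top view is blocked by the arm. I move 15 mm forward, lower to just above the rim and look again.

Emit:
apply_moves:
  plan: [0, 8, 0, 0, 0, 7, 0, 0, 0, 0, 15, 0, 0, 0, 15, 0, 0, 0, 12, 0, 0, 0, 8, 0, 0, 0, 0, 0, 0, 0, 0, 0]

```text
time_s: 13.65
ee_pos: [0.6622, -0.2084, 0.1457]
eef_rot: [3.141, 0.0, 1.456]
force: [-0.3, -0.1, 0.1]
grip_width: 0.0073
grip_force: 45.0
```

```bash
python3 v.py 4; python3 - <<'E'
from h import *
a=load('scene4')['image'][165:240,175:275]
cv2.imwrite('pics/v4.png',cv2.resize(a,(800,600),interpolation=2)[:,:,::-1])
E
```

```text
[ 0.66216557 -0.20844457  0.14569544] [3.14126123e+00 6.64593327e-05 1.45583502e+00] [-0.31301245 -0.07076095  0.05566145] 0.007267983310696456
tcp a,b 0.6817352711616339 -0.13095573151068182 foot z if unslipped 0.08829544120498865
scene yellow 76 a [0.6793 0.6838 0.6851] b [-0.1564 -0.0926] z [0.0919 0.1738]
  a vs z slope [-0.013  0.685] a vs b [-0.036  0.679]
```

View pics/v4.png

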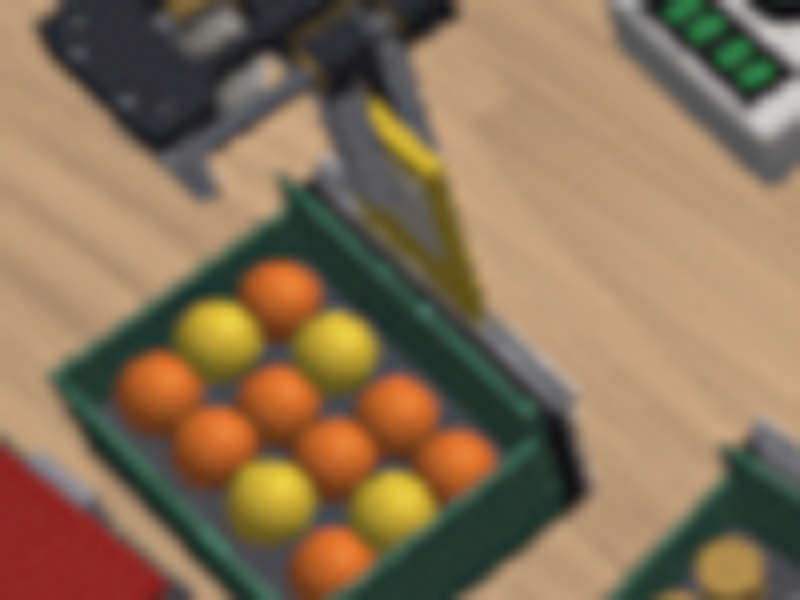

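The holder is aligned along the channel between rim and lip (foot end at px ~(475,310)). Lowering with force checks.

Emit:
apply_moves:
  plan: [0, 0, 4, 0, 0, 0, 4, 0, 0, 0, 3, 0, 0, 0, 3, 0, 0, 0, 0, 0, 0, 0, 0, 0]

```text
time_s: 14.35
ee_pos: [0.6621, -0.2084, 0.1314]
eef_rot: [-3.142, -0.0, 1.456]
force: [0.0, 0.0, -0.0]
grip_width: 0.0074
grip_force: 45.0
```

Emit:
apply_moves:
  plan: [0, 0, 3, 0, 0, 0, 3, 0, 0, 0, 3, 0, 0, 0, 2, 0, 0, 0, 0, 0, 0, 0, 0, 0]

```text
time_s: 14.95
ee_pos: [0.6621, -0.2084, 0.1205]
eef_rot: [3.142, 0.0, 1.456]
force: [-0.2, -0.6, -0.7]
grip_width: 0.0076
grip_force: 45.0
```

Emit:
apply_moves:
  plan: [0, 0, 2, 0, 0, 0, 2, 0, 0, 0, 2, 0, 0, 0, 2, 0, 0, 0, 0, 0, 0, 0, 0, 0]

```text
time_s: 15.55
ee_pos: [0.6624, -0.2085, 0.1152]
eef_rot: [3.14, 0.001, 1.456]
force: [-6.9, 2.5, 18.9]
grip_width: 0.0078
grip_force: 45.0
```

```bash
python3 v.py 5; python3 - <<'E'
from h import *
a=load('scene5')['image'][165:240,175:275]
cv2.imwrite('pics/v5.png',cv2.resize(a,(800,600),interpolation=2)[:,:,::-1])
for i in '345':
    c=load('scene'+i);P=pts(c);H=cv2.cvtColor(c['image'],cv2.COLOR_RGB2HSV).astype(int)
    m=(P[...,0]>.6)&(P[...,0]<.70)&(abs(P[...,1]+.2)<.06)&(H[...,0]>18)&(H[...,0]<35)&(H[...,1]>110)&(P[...,2]>.09)
    top=P[m&(H[...,2]>150)]; print(i,len(top),np.percentile(top[:,2],[5,50,95]) if len(top) else 0)
E
```

```text
[ 0.66241037 -0.20853956  0.1151706 ] [3.13953828e+00 6.14901749e-04 1.45583004e+00] [-6.9064082   2.46686816 18.9364928 ] 0.007845130865225971
tcp a,b 0.6819893674613172 -0.13102196267701705 foot z if unslipped 0.05777060350914616
scene yellow 35 a [0.6796 0.6839 0.686 ] b [-0.1218 -0.0929] z [0.0916 0.1451]
  a vs z slope [0.005 0.683] a vs b [-0.143  0.669]
3 34 [0.20796075 0.23647318 0.238692  ]
4 36 [0.13432118 0.18621531 0.19034127]
5 35 [0.1452486  0.15625765 0.16355237]
```

View pics/v5.png

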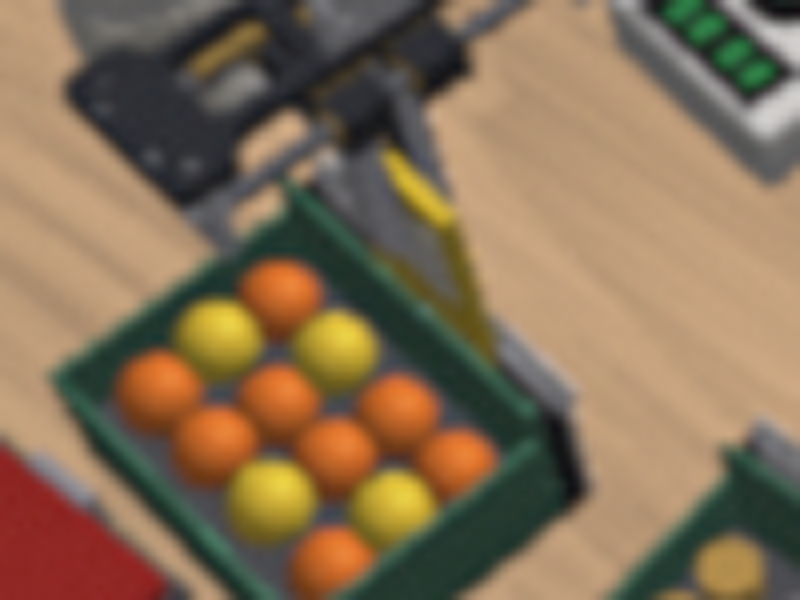

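The holder top tracks (no slip), but it stalls with ~19 N as its shoulder reaches z≈0.066. That is the lip top, so I am slightly too near. I back up a little, then feel for the rim on the far side.

Emit:
apply_moves:
  plan: [0, 0, -4, 0, 0, 0, -4, 0, 0, 1, 0, 0, 0, 0.5, 0, 0, 0, 0, 0, 0, 0, 0, 0, 0]

```text
time_s: 16.25
ee_pos: [0.6635, -0.2085, 0.12]
eef_rot: [-3.141, -0.0, 1.456]
force: [0.1, -0.2, 0.1]
grip_width: 0.0075
grip_force: 45.0
```

Emit:
apply_moves:
  plan: [0, 1, 0, 0, 0, 0, 0, 0, 0, 0, 0, 0]

```text
time_s: 16.55
ee_pos: [0.6646, -0.2087, 0.1204]
eef_rot: [-3.142, -0.0, 1.456]
force: [-0.1, 0.6, -0.0]
grip_width: 0.0075
grip_force: 45.0
```

Emit:
apply_moves:
  plan: [0, 1, 0, 0, 0, 0, 0, 0, 0, 0, 0, 0]

```text
time_s: 16.85
ee_pos: [0.6656, -0.2088, 0.1204]
eef_rot: [-3.142, 0.0, 1.456]
force: [-0.2, 0.4, -0.5]
grip_width: 0.0076
grip_force: 45.0
```

Emit:
apply_moves:
  plan: [0, 1, 0, 0, 0, 0, 0, 0, 0, 0, 0, 0]

```text
time_s: 17.15
ee_pos: [0.666, -0.2089, 0.1205]
eef_rot: [-3.14, -0.0, 1.456]
force: [-5.5, 2.1, 2.4]
grip_width: 0.0077
grip_force: 45.0
```

Emit:
apply_moves:
  plan: [0, 1, 0, 0, 0, 0, 0, 0, 0, 0, 0, 0]

```text
time_s: 17.45
ee_pos: [0.6662, -0.2089, 0.1204]
eef_rot: [-3.138, -0.0, 1.456]
force: [-11.6, 1.6, 4.8]
grip_width: 0.0079
grip_force: 45.0
```

Rim contact at x≈0.6658, so the channel centre is at x≈0.6643. Back off and lower.

Emit:
apply_moves:
  plan: [0, -3.2, 0, 0, 0, 0, 0, 0, 0, 0, 2, 0, 0, 0, 2, 0, 0, 0, 2, 0, 0, 0, 0, 0, 0, 0, 0, 0]

```text
time_s: 18.15
ee_pos: [0.6646, -0.2087, 0.1148]
eef_rot: [3.141, 0.0, 1.456]
force: [-1.2, 0.2, 4.8]
grip_width: 0.008
grip_force: 45.0
```

Now 4.8 N at 2.6 mm, as the strip's spring should give. Continuing to its stop.

Emit:
apply_moves:
  plan: [0, 0, 2, 0, 0, 0, 2, 0, 0, 0, 1.5, 0, 0, 0, 1, 0, 0, 0, 0, 0, 0, 0, 0, 0]

```text
time_s: 18.75
ee_pos: [0.6646, -0.2087, 0.1094]
eef_rot: [3.14, 0.0, 1.456]
force: [-4.2, 0.9, 12.1]
grip_width: 0.0081
grip_force: 45.0
```

Emit:
apply_moves:
  plan: [0, 0, 0.7, 0, 0, 0, 0, 0, 0, 0, 0, 0, 0, 0, 0, 0]

```text
time_s: 19.15
ee_pos: [0.6647, -0.2087, 0.1094]
eef_rot: [3.14, 0.0, 1.456]
force: [-4.8, 1.3, 16.4]
grip_width: 0.0079
grip_force: 45.0
```

The height no longer changes while the force rises, so the strip is on its stop. One check by measurement, then hand in.

```bash
python3 v.py 6; python3 - <<'E'
from h import *
o=monitor.get_obs(); print(o['force'],o['time_s'])
c=load('scene6');P=pts(c);H=cv2.cvtColor(c['image'],cv2.COLOR_RGB2HSV).astype(int);h,s=H[...,0],H[...,1]
m=(P[...,0]>.6)&(P[...,0]<.70)&(abs(P[...,1]+.2)<.06)&(h>18)&(h<35)&(s>110)&(P[...,2]>.09)&(H[...,2]>150)
print('yellow top',np.percentile(P[m][:,2],[5,50,95]))
m=(abs(P[...,0]-.45)<.05)&(abs(P[...,1]-.145)<.06)&(P[...,2]>.085)&(h>100)&(h<125)&(s>120)
print('blue',P[m].mean(0))
m=(abs(P[...,0]-.443)<.03)&(abs(P[...,1]+.22)<.03)&(h>50)&(h<85)&(s>120)&(P[...,2]>.045)
print('button',np.median(P[m],0))
E
```

```text
[ 0.66468601 -0.20874074  0.10935111] [3.13993148e+00 4.05726448e-04 1.45585341e+00] [-4.7624367   1.30845371 16.35924228] 0.00785838814215251
tcp a,b 0.6842730414297316 -0.1309602547971403 foot z if unslipped 0.05195111386444824
scene yellow 27 a [0.6824 0.6862 0.6875] b [-0.1164 -0.0939] z [0.0905 0.1391]
  a vs z slope [-0.007  0.687] a vs b [-0.09   0.677]
[-5.51849317  2.0984707  16.88542426] 19.25
yellow top [0.14714249 0.15035863 0.15846847]
blue [0.46056788 0.14466    0.10236022]
button [ 0.44669958 -0.21676694  0.05922794]
```

```bash
python3 -c "
from station import ctrl
print(ctrl.hand_in())"
```

```text
the job is handed in; nothing more can be done
None
```

I pressed the timer button fully down and let it spring back, then fitted the yellow label holder upright in the float bin's channel. I handed in at about 19 s, still holding it with the strip on its stop at about 16 N; the blue holder measured unmoved, and I didn't re-measure the other items.

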